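# Index the slant block and hold the contact probe on it

### The arm

A 6-joint arm with a two-finger parallel gripper is mounted at the origin on the work surface. World frame = base frame: x ahead of the robot, y to its left, z up, the work surface at z = 0. Lengths are in m, angles in rad, forces in N, time in s.
With the tool pointing down it reaches from about 0.35 to 0.85 m from the base axis. Payload 8.1 kg.
Tool frame: the origin (TCP) lies at the very end of the fingers, on their centre line; the grasp point (between the pads) lies 19 mm behind it; z points along the fingers, y is the line along which they close (so a half turn about z gives the same grasp; the last joint's range is limited). The gripper opens to 85 mm and grips with 20 to 120 N. Pads are 22 mm wide; open, the fingers measure 114 mm over their backs; the gripper's body (76 mm by 85 mm) begins 54 mm behind the grasp point. The pads swing forward as they close: fully open they stand 13 mm farther back than shut.
Start: joints at [1.027, 0.13, 1.488, -0, 1.523, -0.085], TCP at [0.266, 0.538, 0.231] pointing down, gripper open.
Joint ranges: [-2.96, 2.96], [-0.89, 2.26], [0.02, 2.5], [-1.34, 4.48], [0, 2.73], [-2.66, 2.66]. Speed limits (rad/s): [2.39, 2.39, 2.79, 3.14, 3.14, 3.14].

### API

Orientations are given as a rotation vector (axis times angle).
In Python, from workcell import monitor, imaging, arm, nets gives the robot as it stands.
- The arm moves only by the tool apply_moves, never from a script. Its argument "plan" is a list of rows, each an object of numbers: "dx", "dy", "dz": the shift along the world's x, y, z scaled (see below); "wx", "wy", "wz": the turn, a rotation vector about the world's x, y, z scaled (see below); "gripper": the closure, from 0 (fully open) to 1 (shut). In form: [{"dx": .., "dy": .., "dz": .., "wx": .., "wy": .., "wz": .., "gripper": ..}, ...]. A call has 1 to 8 rows; each row shifts and turns the commanded pose from where the row before left it; what a row does not reach is not made up. The controller multiplies each number of a shift by 40 mm and each number of a turn by 5 degrees. A row lasts 1/12 s, in which the tool goes at most 41.7 mm and 7.16 degrees, less where a joint would pass 70% of its speed; a pose out of reach is approached as far as the arm can. A call with a number of a shift or a turn outside -1 to 1 is refused whole. A call with a gripper value outside its range is refused whole. The fingers move at their own pace and stop on an object; the grip force is fixed at half the most. Time passes only in rows, so rows that do not move let the fingers close. It gives the time, the measured TCP pose, the force, the opening and the grip force at its end, in the units of the state.
- monitor.get_state(): the state, without advancing time (a new reading comes with each control period).
- imaging.grab_frame(name): name is "scene" or "top"; returns a dict with "image" (400x640x3 uint8, red, green, blue), "mtx" (3x3 intrinsics, pixels), "T" (4x4, takes a point from camera to world coordinates). Camera axes: x right, y down, z forward; pixel columns grow to the right and rows downward; lengths in m; the calibration is good to about 2 mm. A picture is of the moment at which its call begins. There is no depth.
- arm.job_done(): hands the job in; it is judged then, once.
Trained networks look in the newest picture that a camera, given by its name, has taken for a name from the list of things; names that differ only in an ending like _2 or _b are one class to them, and where a whole thing is asked for, a point or a joint stands for the part that bears it (a point fixed in the world has none). Each returns a list of dicts, best first, with "score" (0 to 1); they miss things now and then, are a little off and sometimes report something else, mostly with a low value. They report only what shows in the picture. A call takes as long as a camera call. They do not tell look-alikes from the thing itself.
- nets.spot_in(camera, thing): "extent" ([centre column, centre row, width, height] in pixels, round what is visible of it).
- nets.place_of(camera, thing): "pixel" ([row, column] in pixels: a listed point, or the origin of a listed thing).
The state is a dict: "t": time; "qpos": joint angles; "joint_vel": joint speeds; "joint_efforts": joint torques, N m; "tcp_pos": TCP position; "eef_rot": TCP orientation; "ft_force": force on the tool from outside, world axes, zero at the start; "moment": the same for the moment, N m; "opening": finger opening in m; "gripper_force": force on a finger pad.
Only numpy, scipy, OpenCV 4.12 (cv2) and the standard library are available. Lean on these libraries where they do the work, as an engineer would, in place of code of your own. Each camera call takes 0.05 s, during which the arm holds its last target. There are 200 camera calls.

### The job

Slide the carrier with the sloping tube block along its rail, to the robot's right, until it rests in the next station's detent (its pointer in line with the index tab on the rail), then let go of it. Then lift the white contact probe out of its stand and hold its tip in the small ring in the middle of the sloping face, the probe square to that face and pressed gently so that its sprung tip is about half way in. Finish while holding it there like that, and leave the other things on the bench where they are.

Things in the scene. Friction and masses are not known exactly. Their poses are not given: they have to be found in the camera images.
- carrier (a joint): how far the carrier has slid along its rail, in m: starts between 0 and 0.05, station detent at 0.150, end stop at 0.210. It grows towards the robot's right, along the -y axis of spot. About 0.6 N of friction; at the station a sprung ball gives about 4 N of resistance to get in or out and centres the carrier from 4 mm either side.
- post (a point): centre of the top of the black round post by which the carrier (aluminium plate 94 x 187 mm, top 36 mm above the bench, bearing the sloping block) is moved: 16 mm diameter, standing 60 mm out of the carrier plate, this point 96 mm above the bench, 90 mm behind (robot's left of) the block's middle along the rail
- station (a point): index tab, a dark bracket 12 mm wide on the near side of the rail bed, this point on its top, 28 mm above the bench; the carrier's dark pointer (a 5 mm bar on its near edge, in line with the block's middle) is in line with it at the station
- rail: fixed grey rail bed 110 x 420 mm with two steel guide strips, up to 32 mm high at its ends; the carrier rides on it. Origin under the middle between guides; y along the rail to the robot's left
- spot (a point): the marked spot on the aluminium block with the sloping face, 90 x 100 mm and 16 mm thick, white tube caps (9 mm high) along its lower and upper edges. This point: centre of the face, a 20 mm ring line, 68 mm above the bench. z points square out of the face (20 degrees from vertical, leaning to the robot); x up the slope; y along the rail to the robot's left. No caps within 26 mm of the spot.
- probe: white round contact probe, loose, 90 to 130 g, standing upright in its stand. Origin on its axis at the shoulder, the underside of the handle; z along the handle, away from the tip. Handle 26 mm diameter, 100 mm long from z = 0 to 0.100, steel shank 14 mm diameter from z = 0 to -0.045, then the sprung tip rod, 8 mm diameter, whose round end is at z = -0.075 when free
- tip (a point): round end of the probe's sprung tip rod
- plunger (a joint): how far the probe's sprung tip is pushed in, m: 0 free, 0.016 fully in. 0.6 N to start it, 3 N half way, 5.4 N fully in (300 N/m)
- stand: grey block 70 x 70 mm, 85 mm high, fixed to the bench, with an 18 mm through hole in its middle; the probe's shoulder rests on its top, shank and tip down the hole. Origin: centre of its underside. It stands either left or right of the rail; a lower grey block with three thin black-topped rods stands on the other side.
- loop_stand: the other grey block, 70 x 70 x 60 mm, fixed, with three thin rods up to 140 mm high. Origin: centre of its underside. Not needed.
- bottle: amber bottle, 60 mm diameter, 130 mm high, bystander; origin centre of its underside
- beaker: clear beaker, 72 mm diameter, 90 mm high, bystander; origin centre of its underside
- tube_rack: yellow tube rack 80 x 120 x 45 mm, bystander; origin centre of its underside
- tip_box: black and blue pipette tip box 80 x 120 x 50 mm, bystander; origin centre of its underside
- dishes: stack of three round dishes, 59 mm diameter, 45 mm high, bystander; origin centre of its underside
- timer: white bench timer 50 x 70 x 22 mm, bystander; origin centre of its underside
- weight: steel cylinder weight, 44 mm diameter, 35 mm high, bystander; origin centre of its underside
There are look-alikes about, which are no part of the job. What is shaped like the stand but red is not meant.

How it is judged:
On the way, in this order (a step that is already met when the one before it is completed fails the run):
1. the carrier rests in the station detent, let go (value of joint carrier between 0.146 and 0.154 m and velocity of joint carrier between -0.01 and 0.01 m/s and contact force between each of the arm, the fingers and rail below 0.2 N), for 0.3 s.
2. the probe is lifted clear of its stand in the fingers (z of tip in the frame of stand above 0.09 m and contact force between the fingers and probe above 1 N), for 0.2 s.
At the end, for the whole second after the job is handed in: The carrier is in the station detent (joint 0.150 +- 0.004 m), at rest and not touched by the robot; the fingers hold the probe still with its tip within 7 mm of the spot, its axis within 0.15 rad of square to the sloping face, pressing with 1.2 to 5 N, the sprung tip 3 to 13.5 mm in (all of step 1 and distance between tip and spot below 0.007 m and angle between the z axis of probe and the z axis of spot, either way round below 0.15 rad and contact force between probe and rail between 1.2 and 5 N and value of joint plunger between 0.003 and 0.0135 m and contact force between the fingers and probe above 1 N and contact force between probe and stand below 0.1 N and linear speed of probe below 0.02 m/s); the arm keeps its last pose, push and grip.
It fails at once if the probe is pressed hard (over 12 N) on the block (contact force between probe and rail above 12 N).
It fails at once if a bystander is moved by more than 25 mm or tipped over (distance of any of bottle, beaker, tube_rack, tip_box, dishes, timer, weight from where it was at the start of the episode above 0.025 m or angle between any of bottle, beaker, tube_rack, tip_box, dishes, timer, weight's own z axis and vertical above 0.5 rad).
It also fails if it takes over 61 s, if anything falls off the work surface, if the arm or the gripper's body presses on something with over 40 N, if the wrist force passes 120 N, or if a joint passes its speed limit or range.

## Working session

There is one attempt and no reset: what is moved stays moved. The work goes in short steps, Python scripts to look and compute and a tool call to move; the robot and the scene stay as the last step left them, time stands still between calls to the robot, and variables do not carry over. Pictures are saved under pics/ and viewed, at most 10 in all, crops included, and the job is handed in when it is done.

Besides the shell and the picture viewer there is one more tool, called after "Call:" by a JSON object that holds its "op" and its "data", one argument or row to a line. apply_moves: Moves the arm, as the interface text tells. Its arguments: {"type":"object","properties":{"plan":{"type":"array"}},"required":["plan"]}

```bash
ls; mkdir -p pics
cat > h.py <<'E'
import numpy as np, cv2
from workcell import monitor, imaging, arm, nets
def save(img,name): cv2.imwrite('pics/'+name,cv2.cvtColor(img,cv2.COLOR_RGB2BGR))
def ray(f,px):
    u,v=px; d=np.linalg.inv(f['mtx'])@[u,v,1]; T=f['T']; return T[:3,3],T[:3,:3]@d
def atz(f,px,z):
    o,d=ray(f,px); return o+d*(z-o[2])/d[2]
def tri(f1,p1,f2,p2):
    (a,u),(b,v)=ray(f1,p1),ray(f2,p2)
    u=u/np.linalg.norm(u);v=v/np.linalg.norm(v)
    s=np.linalg.lstsq(np.stack([u,-v],1),b-a,rcond=None)[0]
    p,q=a+s[0]*u,b+s[1]*v
    return (p+q)/2,np.linalg.norm(p-q)
def proj(f,P):
    T=np.linalg.inv(f['T']); c=T[:3,:3]@np.asarray(P)+T[:3,3]; p=f['mtx']@c; return p[:2]/p[2]
E
python3 - <<'E'
from h import *
F={n:imaging.grab_frame(n) for n in('scene','top')}
save(np.vstack([F['scene']['image'],F['top']['image']])[:, :],'a.png')
for n in F: save(F[n]['image'],n+'0.png'); print(n,F[n]['T'].round(3).tolist())
for t in ['post','station','spot','probe','tip','stand','loop_stand','rail','carrier']:
  P={}
  for n in F:
    try:
      r=nets.place_of(n,t); P[n]=r
      print(t,n,[(np.round(x['pixel'],1).tolist(),round(x['score'],2)) for x in r[:3]])
    except Exception as e: print(t,n,e)
  if all(P.get(n) for n in F):
    for a in P['scene'][:2]:
      for b in P['top'][:2]:
        p,e=tri(F['scene'],a['pixel'][::-1],F['top'],b['pixel'][::-1]); print('   ',p.round(4),round(e,4))
print(monitor.get_state())
E
```

```text
pics
scene [[0.483, 0.484, -0.73, 1.567], [0.876, -0.254, 0.411, -0.437], [0.014, -0.837, -0.547, 0.835], [0.0, 0.0, 0.0, 1.0]]
top [[-0.002, -0.999, 0.049, 0.483], [-1.0, 0.002, -0.011, 0.111], [0.011, -0.049, -0.999, 1.433], [0.0, 0.0, 0.0, 1.0]]
post scene [([186.2, 320.5], 0.88)]
post top [([188.1, 306.8], 0.97)]
    [0.5589 0.1204 0.1086] 0.0044
station scene [([212.6, 244.3], 0.81)]
station top [([215.4, 372.2], 0.93), ([200.1, 217.6], 0.52)]
    [ 0.4728 -0.0955  0.0276] 0.0076
    [0.4871 0.1513 0.0674] 0.5052
spot scene [([203.2, 294.4], 0.76), ([184.7, 387.4], 0.26)]
spot top [([193.5, 333.7], 0.76)]
    [0.5449 0.0363 0.0645] 0.0002
    [0.6256 0.1461 0.1624] 0.2691
probe scene [([162.4, 387.3], 0.51)]
probe top [([198.5, 218.3], 0.55)]
    [0.5261 0.3933 0.1047] 0.0083
tip scene []
tip top []
stand scene [([190.2, 350.4], 0.96), ([187.9, 387.5], 0.83), ([165.0, 369.4], 0.66)]
stand top [([238.0, 216.3], 0.96), ([198.1, 224.6], 0.66), ([219.0, 149.2], 0.61)]
    [ 0.3748  0.4018 -0.0869] 0.0923
    [0.5045 0.3371 0.0118] 0.1284
    [ 0.4083  0.4647 -0.086 ] 0.0487
    [0.5
[... 693 characters left out ...]
ip_box, tube_rack, weight
{'t': 0.9, 'qpos': array([ 1.02659188e+00,  1.30408124e-01,  1.48820316e+00, -9.27697014e-07,
        1.52299032e+00, -8.53897764e-02]), 'joint_vel': array([ 0.001028  , -0.001614  , -0.00041132, -0.00131087,  0.00065778,
        0.00028956]), 'joint_efforts': array([ 3.71051710e-04, -5.69316781e+01, -5.00862014e+01, -4.49368126e-04,
        1.17848042e-03,  4.49396850e-06]), 'tcp_pos': array([0.26570918, 0.53796427, 0.23128563]), 'eef_rot': array([-7.14399011e-01, -3.05928531e+00,  1.38097689e-05]), 'ft_force': array([-0.57702922,  0.72521382,  0.87598794]), 'moment': array([0.01671068, 0.03126688, 0.02827613]), 'gripper_force': 0.0, 'opening': 0.08543745720808127}
```

View pics/scene0.png

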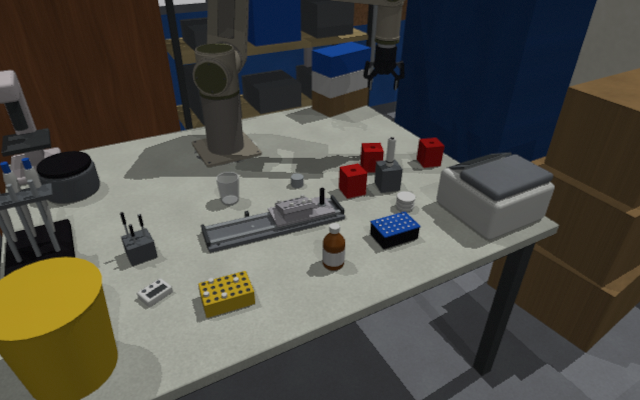

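View pics/top0.png

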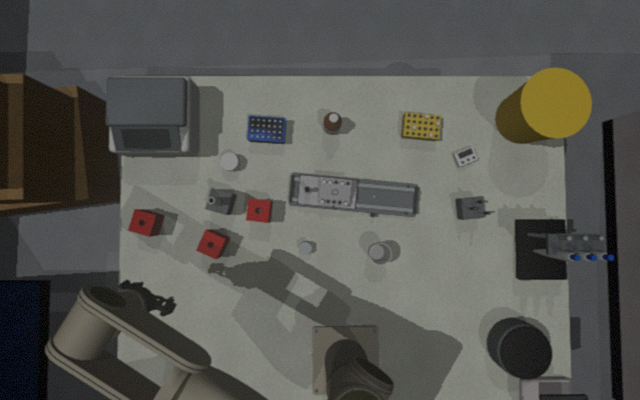

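The scene picture shows the rail at about (270,220) with its post at (321,193). The grey stand with the white probe is at (388,175). Candidates for "stand", in scene (column, row): grey (388,175), red (353,180), red (371,157), red (430,152). Only the grey one, at (215,200) in the top view, fits: it isn't red and it holds the white probe. I'll confirm with an enlarged crop.

Run:
```python
from h import *
F={n:imaging.grab_frame(n) for n in('scene','top')}
t=F['top']['image'][165:225,190:430]; s=F['scene']['image'][125:250,195:435]
t=cv2.resize(t,None,fx=3.3,fy=3.3,interpolation=cv2.INTER_CUBIC); s=cv2.resize(s,None,fx=3.3,fy=3.3,interpolation=cv2.INTER_CUBIC)
im=np.vstack([t,s[:600-t.shape[0]]]); im=np.clip(im*1.5,0,255).astype(np.uint8)
print(im.shape,t.shape); save(im,'crop1.png')
for n in F: print(n, F[n]['mtx'][0].round(1), [ (nets.spot_in(n,k)[:1]) for k in('post','probe','rail','station')])
```

```text
(600, 792, 3) (198, 792, 3)
scene [450.8   0.  323.9] [[{'extent': [301.5, 207.9, 65.6, 41.9], 'score': 0.86}], [{'extent': [391.1, 152.2, 8.5, 28.8], 'score': 0.73}], [{'extent': [272.6, 221.7, 142.1, 65.5], 'score': 0.76}], [{'extent': [272.9, 223.0, 140.7, 61.4], 'score': 0.81}]]
top [427.3   0.  315.1] [[{'extent': [327.4, 191.5, 58.5, 35.2], 'score': 0.66}], [], [{'extent': [354.3, 196.1, 131.4, 41.9], 'score': 0.9}], [{'extent': [353.8, 194.9, 135.2, 40.9], 'score': 0.84}]]
```

View pics/crop1.png

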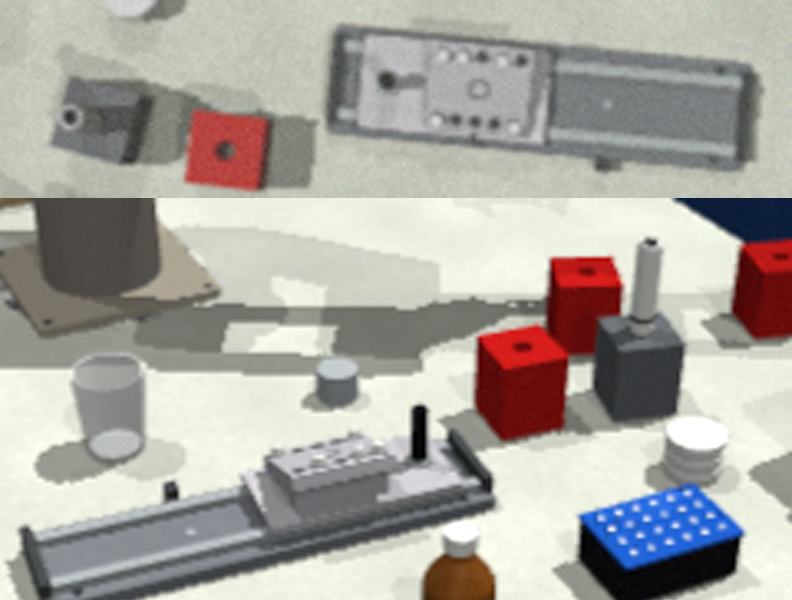

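The crop confirms it: the grey stand with the white probe is at scene (388,165) and top (211,200), and the red blocks have empty holes. The post top is at top (307,189) / scene (322,189), and the spot ring at top (335,192) / scene (295,203).

Run:
```python
from h import *
F={n:imaging.grab_frame(n) for n in('scene','top')}
T,S=F['top'],F['scene']
ct=lambda x,y:(190+x/3.3-.35,165+y/3.3-.35)
cs=lambda x,y:(195+x/3.3-.35,125+(y-198)/3.3-.35)
for n,a,b in [('post',(387,79),(419,408)),('spot',(479,89),(330,453)),('probetop',(69,117),(650,243)),('tab',(607,163),(171,487))]:
    p,e=tri(T,ct(*a),S,cs(*b)); print(n,p.round(4),round(e,4))
print('post@96',atz(T,ct(387,79),.096),'spot@68',atz(T,ct(479,89),.068),'tab@28',atz(T,ct(607,160),.028),'probe@185',atz(T,ct(69,117),.185), atz(S,cs(650,243),.185))
print('netprobe shoulder', atz(T,(218.3,198.5),.085), atz(S,(387.3,162.4),.085),'post',atz(T,(306.8,188.1),.096),atz(S,(320.5,186.2),.096))
print('spotS',atz(S,(294.4,203.2),.068),'T',atz(T,(333.7,193.5),.068),'tabS',atz(S,(244.3,212.6),.028),'T',atz(T,(372.2,215.4),.028))
print('stand base',atz(T,(224.6,198.1),0),atz(S,(387.5,187.9),0))
# pointer, plate edges
print('edgeU',atz(T,ct(335,27),.032),atz(T,ct(750,65),.032),'edgeL',atz(T,ct(332,130),.03),atz(T,ct(740,167),.03), 'pointer',atz(T,ct(474,140),.034))
print(cv2.Rodrigues(monitor.get_state()['eef_rot'])[0].round(3).tolist())
```

```text
post [0.5588 0.1219 0.1005] 0.0002
spot [0.5508 0.0339 0.0735] 0.0011
probetop [0.5205 0.4008 0.1888] 0.0012
tab [ 0.479  -0.0952  0.0332] 0.0013
post@96 [0.55908957 0.12204573 0.096     ] spot@68 [0.55080021 0.03305775 0.068     ] tab@28 [ 0.48167076 -0.096582    0.028     ] probe@185 [0.52094115 0.40218556 0.185     ] [0.51417835 0.40506499 0.185     ]
netprobe shoulder [0.5289579  0.40120883 0.085     ] [0.49699929 0.41125615 0.085     ] post [0.56062657 0.12242805 0.096     ] [0.54047488 0.12798976 0.096     ]
spotS [0.54943484 0.03415048 0.068     ] T [0.54478233 0.03661314 0.068     ] tabS [ 0.47112891 -0.09896134  0.028     ] T [ 0.47424189 -0.09193679  0.028     ]
stand base [0.53313154 0.39844223 0.        ] [0.52439964 0.40194722 0.        ]
edgeU [0.61471307 0.17428877 0.032     ] [ 0.57606392 -0.23987641  0.032     ] edgeL [0.51213415 0.17732502 0.03      ] [ 0.47438441 -0.2289361   0.03      ] pointer [0.50182077 0.03630821 0.034     ]
[[-0.897, 0.443, -0.0], [0.443, 0.897, -0.0], [0.0, -0.0, -1.0]]
```

Call:
{"op": "apply_moves", "data": {
  "plan": [
    {"dx": 0.6, "dy": -0.78, "dz": 0, "wx": 0, "wy": 0, "wz": -1, "gripper": 1},
    {"dx": 0.6, "dy": -0.78, "dz": 0, "wx": 0, "wy": 0, "wz": -1, "gripper": 1},
    {"dx": 0.6, "dy": -0.78, "dz": 0, "wx": 0, "wy": 0, "wz": -1, "gripper": 1},
    {"dx": 0.6, "dy": -0.78, "dz": 0, "wx": 0, "wy": 0, "wz": -1, "gripper": 1},
    {"dx": 0.6, "dy": -0.78, "dz": 0, "wx": 0, "wy": 0, "wz": -1, "gripper": 1},
    {"dx": 0.6, "dy": -0.78, "dz": 0, "wx": 0, "wy": 0, "wz": -1, "gripper": 1},
    {"dx": 0.6, "dy": -0.78, "dz": 0, "wx": 0, "wy": 0, "wz": -1, "gripper": 1},
    {"dx": 0.6, "dy": -0.78, "dz": 0, "wx": 0, "wy": 0, "wz": -1, "gripper": 1}
  ]
}}

```text
t: 2.17
tcp_pos: [0.4586, 0.2867, 0.2316]
eef_rot: [1.723, 2.627, 0.001]
ft_force: [1.1, 0.2, 0.0]
opening: -0.0002
gripper_force: 0.0
```

Call:
{"op": "apply_moves", "data": {
  "plan": [
    {"dx": 0.62, "dy": -0.8, "dz": 0, "wx": 0, "wy": 0, "wz": -1, "gripper": 1},
    {"dx": 0.62, "dy": -0.8, "dz": 0, "wx": 0, "wy": 0, "wz": -1, "gripper": 1},
    {"dx": 0.62, "dy": -0.8, "dz": 0, "wx": 0, "wy": 0, "wz": -1, "gripper": 1},
    {"dx": 0.62, "dy": -0.8, "dz": 0, "wx": 0, "wy": 0, "wz": -1, "gripper": 1},
    {"dx": 0, "dy": 0, "dz": 0, "wx": 0, "wy": 0, "wz": -1, "gripper": 1},
    {"dx": 0, "dy": 0, "dz": -0.5, "wx": 0, "wy": 0, "wz": -0.8, "gripper": 1},
    {"dx": 0, "dy": 0, "dz": -0.5, "wx": 0, "wy": 0, "wz": 0, "gripper": 1},
    {"dx": 0, "dy": 0, "dz": 0, "wx": 0, "wy": 0, "wz": 0, "gripper": 1}
  ]
}}

```text
t: 2.83
tcp_pos: [0.5548, 0.1594, 0.1868]
eef_rot: [-2.32, -2.113, 0.009]
ft_force: [-2.5, 0.2, -2.3]
opening: -0.0003
gripper_force: 0.0
```

Run:
```python
from h import *
s=monitor.get_state();print(s['tcp_pos'],s['ft_force'],cv2.Rodrigues(s['eef_rot'])[0].round(3).tolist())
F={n:imaging.grab_frame(n) for n in('scene','top')}
im=np.hstack([cv2.resize(F['scene']['image'][120:240,260:380],(400,400)),cv2.resize(F['top']['image'][130:250,250:370],(400,400))])
save(np.clip(im*1.5,0,255).astype(np.uint8),'c2.png')
```

```text
[0.55477178 0.15943149 0.18676579] [-2.50805631  0.15426937 -2.31461213] [[0.093, 0.996, -0.006], [0.996, -0.093, -0.001], [-0.002, -0.006, -1.0]]
```

View pics/c2.png

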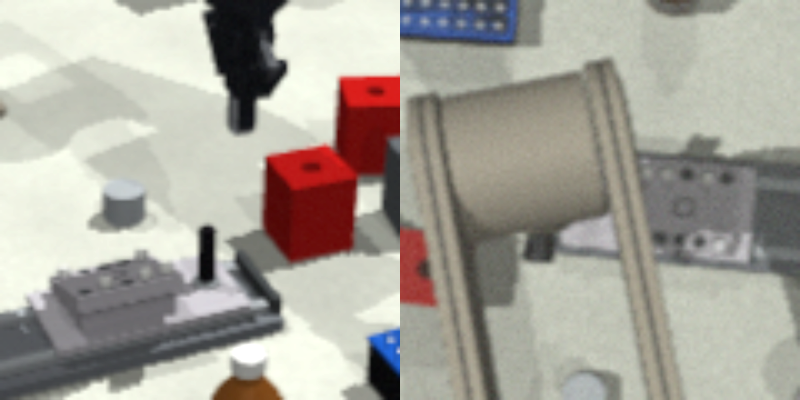

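The scene crop shows the shut fingers at about px (332,158), above and to the left of the post at (322,189). The way down is clear.

Call:
{"op": "apply_moves", "data": {
  "plan": [
    {"dx": 0, "dy": 0, "dz": -0.8, "wx": 0, "wy": 0, "wz": 0, "gripper": 1},
    {"dx": 0, "dy": 0, "dz": -0.8, "wx": 0, "wy": 0, "wz": 0, "gripper": 1},
    {"dx": 0, "dy": 0, "dz": -0.8, "wx": 0, "wy": 0, "wz": 0, "gripper": 1},
    {"dx": 0.05, "dy": 0, "dz": -0.6, "wx": 0, "wy": 0, "wz": 0, "gripper": 1},
    {"dx": 0.05, "dy": 0, "dz": -0.1, "wx": 0, "wy": 0, "wz": 0, "gripper": 1},
    {"dx": 0, "dy": 0, "dz": 0, "wx": 0, "wy": 0, "wz": 0, "gripper": 1},
    {"dx": 0, "dy": 0, "dz": 0, "wx": 0, "wy": 0, "wz": 0, "gripper": 1}
  ]
}}

```text
t: 3.52
tcp_pos: [0.5624, 0.1608, 0.0696]
eef_rot: [2.32, 2.116, 0.004]
ft_force: [0.8, 0.9, 0.9]
opening: -0.0002
gripper_force: 0.0
```

Call:
{"op": "apply_moves", "data": {
  "plan": [
    {"dx": -0.01, "dy": -0.15, "dz": 0, "wx": 0, "wy": 0, "wz": 0, "gripper": 1},
    {"dx": -0.02, "dy": -0.2, "dz": 0, "wx": 0, "wy": 0, "wz": 0, "gripper": 1},
    {"dx": -0.02, "dy": -0.2, "dz": 0, "wx": 0, "wy": 0, "wz": 0, "gripper": 1},
    {"dx": -0.02, "dy": -0.2, "dz": 0, "wx": 0, "wy": 0, "wz": 0, "gripper": 1},
    {"dx": -0.02, "dy": -0.2, "dz": 0, "wx": 0, "wy": 0, "wz": 0, "gripper": 1},
    {"dx": -0.02, "dy": -0.2, "dz": 0, "wx": 0, "wy": 0, "wz": 0, "gripper": 1},
    {"dx": -0.02, "dy": -0.2, "dz": 0, "wx": 0, "wy": 0, "wz": 0, "gripper": 1},
    {"dx": -0.02, "dy": -0.2, "dz": 0, "wx": 0, "wy": 0, "wz": 0, "gripper": 1}
  ]
}}

```text
t: 4.18
tcp_pos: [0.5548, 0.0974, 0.0673]
eef_rot: [-2.322, -2.116, 0.0]
ft_force: [0.5, 0.4, 0.6]
opening: -0.0
gripper_force: 0.5
```

Call:
{"op": "apply_moves", "data": {
  "plan": [
    {"dx": -0.02, "dy": -0.2, "dz": 0, "wx": 0, "wy": 0, "wz": 0, "gripper": 1},
    {"dx": -0.02, "dy": -0.2, "dz": 0, "wx": 0, "wy": 0, "wz": 0, "gripper": 1},
    {"dx": -0.02, "dy": -0.2, "dz": 0, "wx": 0, "wy": 0, "wz": 0, "gripper": 1},
    {"dx": -0.02, "dy": -0.2, "dz": 0, "wx": 0, "wy": 0, "wz": 0, "gripper": 1},
    {"dx": -0.02, "dy": -0.2, "dz": 0, "wx": 0, "wy": 0, "wz": 0, "gripper": 1},
    {"dx": -0.02, "dy": -0.2, "dz": 0, "wx": 0, "wy": 0, "wz": 0, "gripper": 1},
    {"dx": 0, "dy": -0.1, "dz": 0, "wx": 0, "wy": 0, "wz": 0, "gripper": 1},
    {"dx": 0, "dy": 0, "dz": 0, "wx": 0, "wy": 0, "wz": 0, "gripper": 1}
  ]
}}

```text
t: 4.85
tcp_pos: [0.5498, 0.0452, 0.0671]
eef_rot: [-2.322, -2.115, 0.001]
ft_force: [-0.2, -0.1, 1.1]
opening: -0.0002
gripper_force: 0.0
```

```bash
cat > m.py <<'E'
from h import *
F={n:imaging.grab_frame(n) for n in('scene','top')}
s=monitor.get_state();print(s['t'],s['tcp_pos'].round(4),s['ft_force'].round(2))
for t in('post','spot','station'):
  r={n:nets.place_of(n,t)[:1] for n in F}
  z={'post':.096,'spot':.068,'station':.028}[t]
  for n in F:
    if r[n]: print(t,n,r[n][0]['pixel'],atz(F[n],r[n][0]['pixel'][::-1],z).round(4),round(r[n][0]['score'],2))
E
python3 m.py
```

```text
4.95 [0.5499 0.0462 0.0672] [-0.26  0.88  0.28]
post scene [192.2, 292.1] [0.5306 0.0362 0.096 ] 0.85
post top [190.9, 336.5] [0.5517 0.0293 0.096 ] 0.58
spot scene [207.6, 261.5] [ 0.525  -0.0619  0.068 ] 0.57
spot top [196.2, 365.3] [ 0.5359 -0.0646  0.068 ] 0.78
station scene [255.3, 141.3] [ 0.5287 -0.4118  0.028 ] 0.71
station top [216.6, 373.0] [ 0.4703 -0.0945  0.028 ] 0.85
```

Call:
{"op": "apply_moves", "data": {
  "plan": [
    {"dx": -0.01, "dy": -0.1, "dz": 0, "wx": 0, "wy": 0, "wz": 0, "gripper": 1},
    {"dx": -0.01, "dy": -0.1, "dz": 0, "wx": 0, "wy": 0, "wz": 0, "gripper": 1},
    {"dx": -0.01, "dy": -0.1, "dz": 0, "wx": 0, "wy": 0, "wz": 0, "gripper": 1},
    {"dx": -0.01, "dy": -0.1, "dz": 0, "wx": 0, "wy": 0, "wz": 0, "gripper": 1},
    {"dx": -0.01, "dy": -0.1, "dz": 0, "wx": 0, "wy": 0, "wz": 0, "gripper": 1},
    {"dx": -0.01, "dy": -0.1, "dz": 0, "wx": 0, "wy": 0, "wz": 0, "gripper": 1},
    {"dx": -0.01, "dy": -0.1, "dz": 0, "wx": 0, "wy": 0, "wz": 0, "gripper": 1}
  ]
}}

```text
t: 5.83
tcp_pos: [0.5473, 0.0181, 0.0673]
eef_rot: [-2.322, -2.116, -0.001]
ft_force: [0.8, 2.9, -0.4]
opening: -0.0002
gripper_force: 1.2
```

```bash
python3 m.py
```

```text
5.9333 [0.5472 0.0176 0.0673] [ 0.12 -0.05 -0.5 ]
post scene [192.8, 282.7] [0.5206 0.0099 0.096 ] 0.9
post top [191.3, 348.9] [ 0.5503 -0.0096  0.096 ] 0.68
spot scene [209.6, 249.8] [ 0.5186 -0.0962  0.068 ] 0.97
spot top [195.1, 373.4] [ 0.5394 -0.0906  0.068 ] 0.94
station scene [212.4, 247.5] [ 0.4747 -0.0899  0.028 ] 0.93
station top [216.9, 372.7] [ 0.4693 -0.0935  0.028 ] 0.91
```

Run:
```python
from h import *
F=imaging.grab_frame('top')
im=cv2.resize(F['image'][170:225,330:410],(800,550),interpolation=cv2.INTER_CUBIC)
save(np.clip(im*1.6,0,255).astype(np.uint8),'c3.png')
```

```text
(no output)
```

View pics/c3.png

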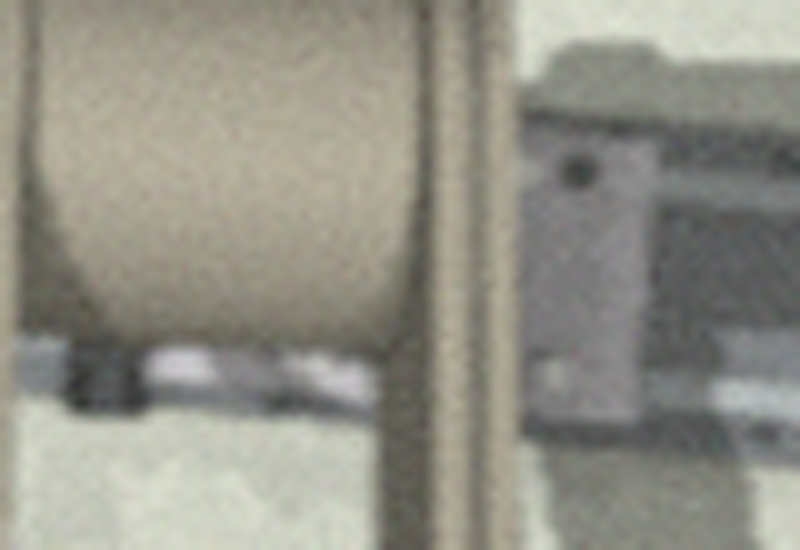

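Call:
{"op": "apply_moves", "data": {
  "plan": [
    {"dx": 0, "dy": -0.05, "dz": 0, "wx": 0, "wy": 0, "wz": 0, "gripper": 1},
    {"dx": 0, "dy": 0, "dz": 0, "wx": 0, "wy": 0, "wz": 0, "gripper": 1}
  ]
}}

```text
t: 6.45
tcp_pos: [0.5473, 0.0162, 0.0673]
eef_rot: [2.321, 2.117, -0.0]
ft_force: [-0.3, 0.1, 0.1]
opening: -0.0002
gripper_force: 0.0
```

Call:
{"op": "apply_moves", "data": {
  "plan": [
    {"dx": 0, "dy": -0.05, "dz": 0, "wx": 0, "wy": 0, "wz": 0, "gripper": 1},
    {"dx": 0, "dy": 0, "dz": 0, "wx": 0, "wy": 0, "wz": 0, "gripper": 1}
  ]
}}

```text
t: 6.62
tcp_pos: [0.5473, 0.0141, 0.0673]
eef_rot: [2.322, 2.116, -0.0]
ft_force: [-0.1, 0.2, -0.2]
opening: -0.0003
gripper_force: 0.0
```

Call:
{"op": "apply_moves", "data": {
  "plan": [
    {"dx": 0, "dy": -0.05, "dz": 0, "wx": 0, "wy": 0, "wz": 0, "gripper": 1},
    {"dx": 0, "dy": 0, "dz": 0, "wx": 0, "wy": 0, "wz": 0, "gripper": 1}
  ]
}}

```text
t: 6.78
tcp_pos: [0.5473, 0.012, 0.0673]
eef_rot: [2.322, 2.116, -0.0]
ft_force: [0.2, 0.2, 0.4]
opening: -0.0001
gripper_force: 0.0
```

```bash
python3 m.py
```

```text
6.8833 [0.5473 0.0122 0.0673] [-0.69  0.55 -0.73]
post scene [196.5, 278.8] [ 0.5335 -0.0087  0.096 ] 0.58
post top [191.4, 349.8] [ 0.55   -0.0124  0.096 ] 0.9
spot scene [211.0, 253.0] [ 0.5296 -0.0905  0.068 ] 0.7
spot top [198.2, 375.8] [ 0.5295 -0.0982  0.068 ] 0.63
station scene [213.9, 246.0] [ 0.48   -0.0968  0.028 ] 0.98
station top [215.5, 373.5] [ 0.4739 -0.0962  0.028 ] 0.85
```

Run:
```python
from h import *
F=imaging.grab_frame('top')
a=cv2.cvtColor(cv2.imread('pics/top0.png'),cv2.COLOR_BGR2GRAY); b=cv2.cvtColor(F['image'],cv2.COLOR_RGB2GRAY)
U=4
A=cv2.resize(a,None,fx=U,fy=U,interpolation=cv2.INTER_CUBIC)
t=cv2.resize(b,None,fx=U,fy=U,interpolation=cv2.INTER_CUBIC)[182*U:212*U,384*U:398*U]
r=cv2.matchTemplate(A[160*U:225*U,320*U:400*U],t,cv2.TM_CCOEFF_NORMED)
_,m,_,l=cv2.minMaxLoc(r); x=320+l[0]/U; y=160+l[1]/U
p=atz(F,(x+12,y+15),.036); q=atz(F,(396,197),.036); print(m,x,y,q-p,np.linalg.norm((q-p)[:2]))
im=np.vstack([cv2.resize(cv2.imread('pics/top0.png')[170:220,300:410],(790,300)),cv2.resize(cv2.cvtColor(F['image'],cv2.COLOR_RGB2BGR)[170:220,300:410],(790,300))])
cv2.imwrite('pics/c4.png',np.clip(im*1.5,0,255).astype(np.uint8))
```

```text
0.4850557744503021 343.0 178.25 [-0.012568   -0.13450331  0.        ] 0.1350892084419564
```

View pics/c4.png

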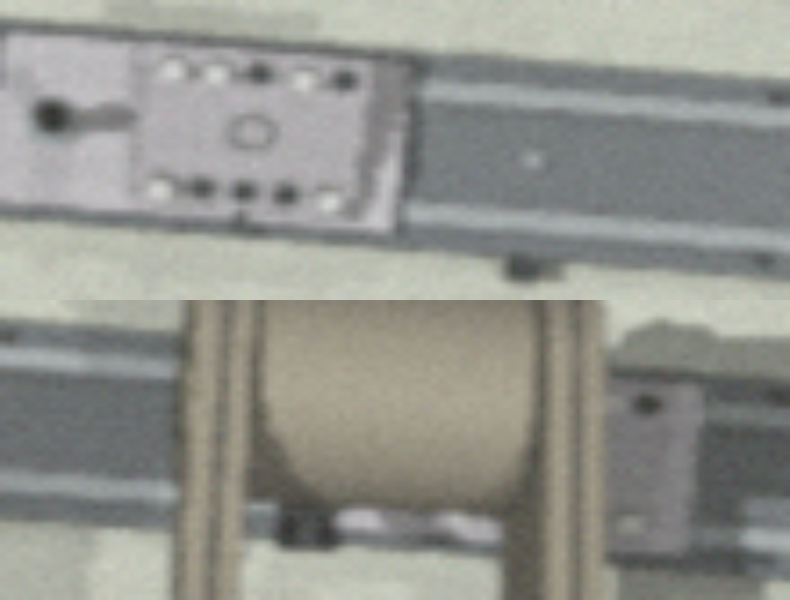

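The plate edge has moved from column 393 to 690 in the crop, about 41 px or 0.135 m, so the carrier looks seated. I'll back off and check the pointer in a clear view.

Call:
{"op": "apply_moves", "data": {
  "plan": [
    {"dx": 0.01, "dy": 0.2, "dz": 0, "wx": 0, "wy": 0, "wz": 0, "gripper": 1},
    {"dx": 0, "dy": 0.3, "dz": 0, "wx": 0, "wy": 0, "wz": 0, "gripper": 1},
    {"dx": 0, "dy": 0, "dz": 0.9, "wx": 0, "wy": 0, "wz": 0, "gripper": 0.2},
    {"dx": 0, "dy": 0.3, "dz": 0.9, "wx": 0, "wy": 0, "wz": 0, "gripper": 0.2},
    {"dx": 0, "dy": 0.4, "dz": 0.9, "wx": 0, "wy": 0, "wz": 0, "gripper": 0.2},
    {"dx": 0, "dy": 0.7, "dz": 0.7, "wx": 0, "wy": 0, "wz": 0, "gripper": 0.2},
    {"dx": 0, "dy": 0.8, "dz": 0.6, "wx": 0, "wy": 0, "wz": 0, "gripper": 0.2},
    {"dx": 0, "dy": 0.95, "dz": 0.3, "wx": 0, "wy": 0, "wz": 0, "gripper": 0.2}
  ]
}}

```text
t: 7.9
tcp_pos: [0.549, 0.1601, 0.244]
eef_rot: [2.321, 2.113, 0.008]
ft_force: [1.6, -0.3, -0.0]
opening: 0.0683
gripper_force: 0.0
```

Call:
{"op": "apply_moves", "data": {
  "plan": [
    {"dx": 0, "dy": 1, "dz": 0, "wx": 0, "wy": 0, "wz": 0, "gripper": 0.2},
    {"dx": 0, "dy": 1, "dz": 0, "wx": 0, "wy": 0, "wz": 0, "gripper": 0.2},
    {"dx": 0, "dy": 1, "dz": 0, "wx": 0, "wy": 0, "wz": 0, "gripper": 0.2},
    {"dx": -0.2, "dy": 0.9, "dz": 0, "wx": 0, "wy": 0, "wz": 0, "gripper": 0.2},
    {"dx": -0.2, "dy": 0.9, "dz": 0, "wx": 0, "wy": 0, "wz": 0, "gripper": 0.2},
    {"dx": -0.2, "dy": 0.8, "dz": 0, "wx": 0, "wy": 0, "wz": 0, "gripper": 0.2},
    {"dx": 0, "dy": 0, "dz": 0, "wx": 0, "wy": 0, "wz": 0, "gripper": 0.2}
  ]
}}

```text
t: 8.48
tcp_pos: [0.5202, 0.3893, 0.2388]
eef_rot: [-2.313, -2.121, -0.001]
ft_force: [0.3, 0.2, -0.0]
opening: 0.0684
gripper_force: 0.0
```

```bash
python3 m.py
python3 - <<'E'
from h import *
F={n:imaging.grab_frame(n) for n in('scene','top')}
a=cv2.resize(F['top']['image'][170:220,300:410],(770,350)); b=cv2.resize(F['scene']['image'][165:245,190:360],(527,248))
b=np.hstack([b,cv2.resize(F['scene']['image'][115:205,350:438],(243,248))])
save(np.clip(np.vstack([a,b])*1.5,0,255).astype(np.uint8),'c5.png')
E
```

```text
8.5833 [0.5222 0.3846 0.2388] [ 0.13 -0.72 -0.81]
post scene [196.6, 278.6] [ 0.5337 -0.0094  0.096 ] 0.62
post top [192.7, 350.3] [ 0.5459 -0.014   0.096 ] 0.85
spot scene [210.4, 251.4] [ 0.5246 -0.0935  0.068 ] 0.8
spot top [194.2, 376.3] [ 0.5423 -0.0999  0.068 ] 0.57
station scene [214.9, 247.5] [ 0.487  -0.0946  0.028 ] 0.76
station top [216.0, 371.0] [ 0.4723 -0.088   0.028 ] 0.61
```

View pics/c5.png

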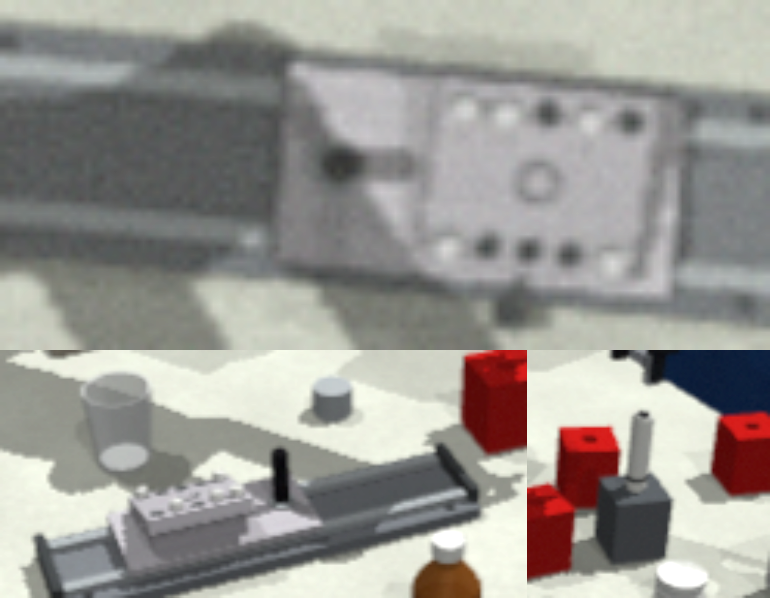

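Run:
```python
from h import *
F=imaging.grab_frame('top'); S=imaging.grab_frame('scene')
c=lambda x,y:(300+x/7-.43,170+y/7-.43)
u=np.array([.0925,.9957,0])
for n,p,z in[('post',(342,162),.096),('ring',(539,182),.068),('ptr',(522,284),.034),('tab',(511,304),.028),('edge',(674,280),.036),('rear',(281,200),.036),('railR?',(770,0),.032)]:
    P=atz(F,c(*p),z); print(n,P.round(4),(P@u).round(4))
g=F['image'][205:222,360:390].astype(int).sum(2); print(g)
for n in ('probe',):
  for cam in ('top','scene'): print(n,cam,nets.place_of(cam,n)[:2])
```

```text
post [ 0.5459 -0.0081  0.096 ] 0.0425
ring [ 0.5379 -0.1007  0.068 ] -0.0506
ptr [ 0.4915 -0.0976  0.034 ] -0.0517
tab [ 0.4821 -0.0932  0.028 ] -0.0482
edge [ 0.4932 -0.1685  0.036 ] -0.1222
rear [0.531  0.0152 0.036 ] 0.0643
railR? [ 0.625  -0.2162  0.032 ] -0.1575
[[312 329 378 436 424 368 314 286 199 159 179 276 339 296 194 160 190 275
  343 293 222 191 241 310 342 321 302 297 315 335]
 [341 332 361 414 393 342 310 297 248 198 239 311 348 297 206 147 223 290
  335 271 175 156 204 290 326 317 368 383 367 361]
 [344 333 345 380 367 339 344 339 319 313 325 339 334 322 275 240 299 337
  340 289 215 191 233 313 337 355 405 441 398 358]
 [315 339 351 361 368 354 345 345 337 347 342 341 351 343 334 335 354 355
  355 337 312 320 325 347 345 371 393 417 384 327]
 [223 256 286 309 328 350 354 347 351 349 351 341 350 300 286 306 335 346
  325 325 343 330 341 360 365 363 374 375 362 328]
 [166 169 187 224 262 283 269 282 263 274 279 274 272 237 209 270 341 346
  339 339 364 363 354 361 373 362 361 348 347 341]
 [179 174 163 180 211 228 234 235 234 229 234 231 214 189 183 203 256 280
  267 26
[... 701 characters left out ...]
 234 251 301 328 322 298 311 337 351 336
  349 378 371 373 368 370 388 375 378 369 374 371]
 [235 241 244 221 241 243 243 238 236 238 307 363 368 364 366 370 372 374
  368 358 363 373 379 373 368 379 365 382 383 374]
 [224 238 221 236 232 234 240 235 230 236 253 320 368 376 371 367 375 372
  363 357 366 371 371 377 377 371 375 374 375 384]
 [240 242 250 259 255 240 239 231 229 237 229 270 319 379 379 375 365 371
  373 364 359 362 381 371 385 373 376 371 384 382]
 [237 246 244 264 263 235 262 253 255 244 227 246 299 370 389 390 371 373
  376 357 368 374 366 362 377 369 383 384 389 397]]
probe top [{'pixel': [164.4, 228.6], 'score': 0.38}]
probe scene [{'pixel': [163.9, 391.0], 'score': 0.63}]
```

The pointer (crop 522,285) lines up with the tab (512,305) to within measurement error, so the carrier is in the detent. The probe is untouched and standing at scene (391,140). Next I'll grasp it.

Call:
{"op": "apply_moves", "data": {
  "plan": [
    {"dx": -0.05, "dy": 0.42, "dz": 0, "wx": 0, "wy": 0, "wz": 0, "gripper": 0.1},
    {"dx": 0, "dy": 0, "dz": 0, "wx": 0, "wy": 0, "wz": 0, "gripper": 0.1}
  ]
}}

```text
t: 9.35
tcp_pos: [0.5213, 0.4008, 0.2393]
eef_rot: [-2.32, -2.117, -0.001]
ft_force: [0.5, 0.7, 0.6]
opening: 0.0769
gripper_force: 0.0
```

Run:
```python
from h import *
S=imaging.grab_frame('scene');F=imaging.grab_frame('top')
st=monitor.get_state(); print(st['tcp_pos'].round(4))
print('scene proj tcp',proj(S,st['tcp_pos']),'probe top',proj(S,(.520,.4015,.185)),'shoulder',proj(S,(.520,.4015,.085)),'stand corners',[proj(S,(.52+a,.4015+b,.085)).round(1).tolist() for a in(-.035,.035) for b in(-.035,.035)])
im=cv2.resize(S['image'][90:200,340:440],(545,600),interpolation=cv2.INTER_CUBIC)
save(np.clip(im*1.5,0,255).astype(np.uint8),'c6.png')
```

```text
[0.5216 0.3993 0.2392]
scene proj tcp [393.16134528 124.16476772] probe top [391.78776292 139.21880539] shoulder [388.927036  166.0200653] stand corners [[374.4, 163.8], [391.2, 159.2], [386.5, 173.2], [403.6, 168.2]]
```

View pics/c6.png

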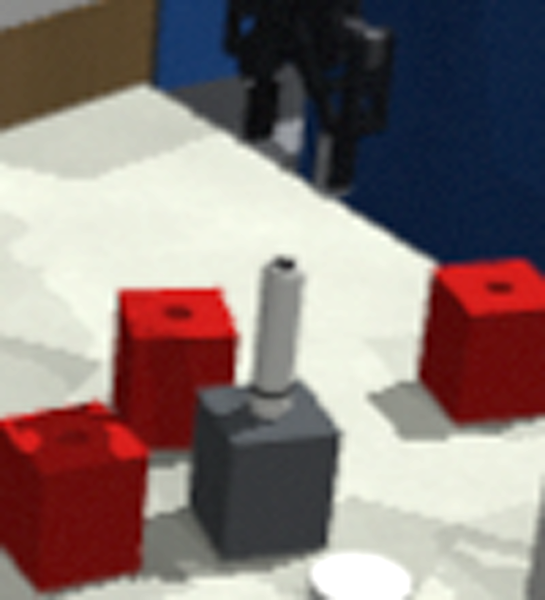

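In the crop the open fingers sit at (260,138) and (335,190), straddling the line above the probe top at (284,266), which matches the projections. I'll descend.

Call:
{"op": "apply_moves", "data": {
  "plan": [
    {"dx": -0.02, "dy": 0.06, "dz": -0.5, "wx": 0, "wy": 0, "wz": 0, "gripper": 0.1},
    {"dx": 0, "dy": 0, "dz": -0.6, "wx": 0, "wy": 0, "wz": 0, "gripper": 0.1},
    {"dx": 0, "dy": 0, "dz": -0.6, "wx": 0, "wy": 0, "wz": 0, "gripper": 0.1},
    {"dx": 0, "dy": 0, "dz": -0.6, "wx": 0, "wy": 0, "wz": 0, "gripper": 0.1},
    {"dx": 0, "dy": 0, "dz": -0.4, "wx": 0, "wy": 0, "wz": 0, "gripper": 0.1},
    {"dx": 0, "dy": 0, "dz": 0, "wx": 0, "wy": 0, "wz": 0, "gripper": 0.1},
    {"dx": 0, "dy": 0, "dz": 0, "wx": 0, "wy": 0, "wz": 0, "gripper": 0.1}
  ]
}}

```text
t: 10.03
tcp_pos: [0.5203, 0.4006, 0.1303]
eef_rot: [-2.322, -2.116, 0.004]
ft_force: [0.3, -0.1, -0.4]
opening: 0.0771
gripper_force: 0.0
```

Call:
{"op": "apply_moves", "data": {
  "plan": [
    {"dx": 0, "dy": 0, "dz": 0, "wx": 0, "wy": 0, "wz": 0, "gripper": 1},
    {"dx": 0, "dy": 0, "dz": 0, "wx": 0, "wy": 0, "wz": 0, "gripper": 1},
    {"dx": 0, "dy": 0, "dz": 0, "wx": 0, "wy": 0, "wz": 0, "gripper": 1},
    {"dx": 0, "dy": 0, "dz": 0, "wx": 0, "wy": 0, "wz": 0, "gripper": 1},
    {"dx": 0, "dy": 0, "dz": 0, "wx": 0, "wy": 0, "wz": 0, "gripper": 1},
    {"dx": 0, "dy": 0, "dz": 0, "wx": 0, "wy": 0, "wz": 0, "gripper": 1},
    {"dx": 0, "dy": 0, "dz": 0, "wx": 0, "wy": 0, "wz": 0, "gripper": 1},
    {"dx": 0, "dy": 0, "dz": 0, "wx": 0, "wy": 0, "wz": 0, "gripper": 1}
  ]
}}

```text
t: 10.7
tcp_pos: [0.5215, 0.4021, 0.1329]
eef_rot: [2.321, 2.116, 0.003]
ft_force: [-1.0, 0.1, 6.4]
opening: 0.0245
gripper_force: 58.6
```

Call:
{"op": "apply_moves", "data": {
  "plan": [
    {"dx": 0, "dy": 0, "dz": 0.3, "wx": 0, "wy": 0, "wz": 0, "gripper": 1},
    {"dx": 0, "dy": 0, "dz": 0.6, "wx": 0, "wy": 0, "wz": 0, "gripper": 1},
    {"dx": 0, "dy": 0, "dz": 0.7, "wx": 0, "wy": 0, "wz": 0, "gripper": 1},
    {"dx": 0, "dy": 0, "dz": 0.7, "wx": 0, "wy": 0, "wz": 0, "gripper": 1},
    {"dx": 0, "dy": 0, "dz": 0.7, "wx": 0, "wy": 0, "wz": 0, "gripper": 1},
    {"dx": 0, "dy": 0, "dz": 0.7, "wx": 0, "wy": 0, "wz": 0, "gripper": 1},
    {"dx": 0, "dy": 0, "dz": 0.3, "wx": 0, "wy": 0, "wz": 0, "gripper": 1},
    {"dx": 0, "dy": 0, "dz": 0, "wx": 0, "wy": 0, "wz": 0, "gripper": 1}
  ]
}}

```text
t: 11.37
tcp_pos: [0.5223, 0.4025, 0.2963]
eef_rot: [2.321, 2.116, 0.011]
ft_force: [1.2, 0.4, 0.0]
opening: 0.0246
gripper_force: 59.8
```

Run:
```python
from h import *
st=monitor.get_state(); print(st['tcp_pos'].round(4),st['ft_force'].round(2),cv2.Rodrigues(st['eef_rot'])[0].round(3).tolist())
S=imaging.grab_frame('scene');F=imaging.grab_frame('top')
R=cv2.Rodrigues(st['eef_rot'])[0]; t=st['tcp_pos']
print('tip pred',proj(S,t+R[:,2]*.123),'shoulder',proj(S,t+R[:,2]*.048))
for k in('tip','probe'): print(k,nets.place_of('scene',k)[:2],nets.place_of('top',k)[:2])
im=cv2.resize(S['image'][90:200,340:440],(545,600),interpolation=cv2.INTER_CUBIC)
save(np.clip(im*1.5,0,255).astype(np.uint8),'c7.png')
```

```text
[0.5223 0.4025 0.2963] [1.21 0.37 0.02] [[0.092, 0.996, 0.006], [0.996, -0.092, 0.004], [0.004, 0.006, -1.0]]
tip pred [392.35633666 142.74024237] shoulder [394.49308642 121.42558287]
tip [{'pixel': [142.8, 390.5], 'score': 0.36}] []
probe [{'pixel': [119.3, 393.3], 'score': 0.73}] [{'pixel': [198.2, 355.0], 'score': 0.71}, {'pixel': [196.8, 205.5], 'score': 0.62}]
```

View pics/c7.png

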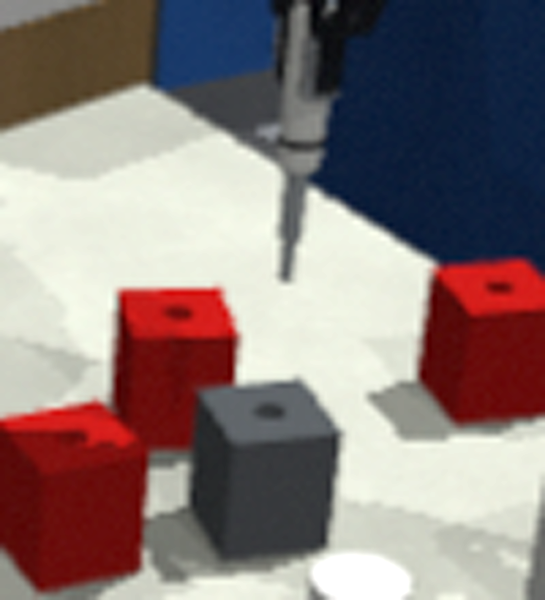

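The probe is held and clear: its tip is at crop (287,281), i.e. px (392.7,141.6), within 1 px of the prediction. The stand's hole is empty. I'll carry the probe over and tilt it on the way.

Call:
{"op": "apply_moves", "data": {
  "plan": [
    {"dx": -0.08, "dy": -0.5, "dz": 0, "wx": 0, "wy": 0, "wz": 0, "gripper": 1},
    {"dx": -0.08, "dy": -1, "dz": 0, "wx": -0.05, "wy": -0.5, "wz": 0, "gripper": 1},
    {"dx": -0.08, "dy": -1, "dz": 0, "wx": -0.05, "wy": -0.5, "wz": 0, "gripper": 1},
    {"dx": -0.08, "dy": -1, "dz": 0, "wx": -0.05, "wy": -0.5, "wz": 0, "gripper": 1},
    {"dx": -0.08, "dy": -1, "dz": 0, "wx": -0.05, "wy": -0.5, "wz": 0, "gripper": 1},
    {"dx": -0.08, "dy": -1, "dz": 0, "wx": -0.05, "wy": -0.5, "wz": 0, "gripper": 1},
    {"dx": -0.08, "dy": -1, "dz": 0, "wx": -0.05, "wy": -0.5, "wz": 0, "gripper": 1},
    {"dx": -0.08, "dy": -1, "dz": 0, "wx": -0.05, "wy": -0.5, "wz": 0, "gripper": 1}
  ]
}}

```text
t: 12.33
tcp_pos: [0.4943, 0.1, 0.2897]
eef_rot: [2.14, 1.953, 0.299]
ft_force: [0.5, -0.7, -0.1]
opening: 0.0247
gripper_force: 59.8
```

Call:
{"op": "apply_moves", "data": {
  "plan": [
    {"dx": -0.08, "dy": -1, "dz": 0, "wx": -0.05, "wy": -0.5, "wz": 0, "gripper": 1},
    {"dx": -0.08, "dy": -1, "dz": 0, "wx": 0, "wy": 0, "wz": 0, "gripper": 1},
    {"dx": -0.08, "dy": -1, "dz": 0, "wx": 0, "wy": 0, "wz": 0, "gripper": 1},
    {"dx": 0, "dy": -0.6, "dz": 0, "wx": 0, "wy": 0, "wz": 0, "gripper": 1},
    {"dx": 0, "dy": -0.3, "dz": -0.3, "wx": 0, "wy": 0, "wz": 0, "gripper": 1},
    {"dx": 0, "dy": 0, "dz": -0.3, "wx": 0, "wy": 0, "wz": 0, "gripper": 1},
    {"dx": 0, "dy": 0, "dz": 0, "wx": 0, "wy": 0, "wz": 0, "gripper": 1},
    {"dx": 0, "dy": 0, "dz": 0, "wx": 0, "wy": 0, "wz": 0, "gripper": 1}
  ]
}}

```text
t: 13.0
tcp_pos: [0.4847, -0.0536, 0.2651]
eef_rot: [2.117, 1.93, 0.337]
ft_force: [0.5, 1.2, -1.5]
opening: 0.025
gripper_force: 59.8
```

```bash
cat > g.py <<'E'
from h import *
import sys
n=np.array([-.3405,.0316,.9397]); P=np.array([.538,-.0995,.068]); L=.123
st=monitor.get_state(); R=cv2.Rodrigues(st['eef_rot'])[0]; t=st['tcp_pos']
tip=t+R[:,2]*L; d=tip-P
print('t',st['t'],'tcp',t.round(4),'tip',tip.round(4),'tip-P',d.round(4),'along n',round(d@n,4),'lateral',(d-n*(d@n)).round(4))
w=np.cross(R[:,2],-n); print('tilt err units',(w/np.radians(5)).round(3),'F',st['ft_force'].round(2),'F.n',round(st['ft_force']@n,2),'op',st['opening'])
def goal(h): return ((P+n*(L+h)-t)/.04).round(3)
print('to 40mm',goal(.04),'10mm',goal(.01))
E
python3 g.py
```

```text
t 13.0 tcp [ 0.4847 -0.0536  0.2651] tip [ 0.5264 -0.0577  0.1494] tip-P [-0.0116  0.0418  0.0814] along n 0.0818 lateral [0.0162 0.0392 0.0046]
tilt err units [ 0.014 -0.024  0.006] F [ 0.46  1.17 -1.55] F.n -1.58 op 0.02498630872106429
to 40mm [-0.056 -1.018 -1.098] 10mm [ 0.2   -1.041 -1.803]
```

Call:
{"op": "apply_moves", "data": {
  "plan": [
    {"dx": -0.02, "dy": -0.5, "dz": -0.3, "wx": 0, "wy": 0, "wz": 0, "gripper": 1},
    {"dx": -0.02, "dy": -0.52, "dz": -0.4, "wx": 0, "wy": 0, "wz": 0, "gripper": 1},
    {"dx": 0, "dy": 0, "dz": -0.4, "wx": 0, "wy": 0, "wz": 0, "gripper": 1},
    {"dx": 0, "dy": 0, "dz": 0, "wx": 0, "wy": 0, "wz": 0, "gripper": 1},
    {"dx": 0, "dy": 0, "dz": 0, "wx": 0, "wy": 0, "wz": 0, "gripper": 1}
  ]
}}

```text
t: 13.42
tcp_pos: [0.4838, -0.094, 0.2226]
eef_rot: [2.115, 1.93, 0.338]
ft_force: [0.4, -0.2, -1.2]
opening: 0.0243
gripper_force: 59.8
```

```bash
python3 g.py
cat > v.py <<'E'
from g import *
S=imaging.grab_frame('scene');F=imaging.grab_frame('top')
for k in('tip','spot'):
  for c,f in(('scene',S),('top',F)): print(k,c,[(x['pixel'],round(x['score'],2)) for x in nets.place_of(c,k)[:2]])
print('scene: tip pred',proj(S,tip).round(1),'P',proj(S,P).round(1),'top: tip',proj(F,tip).round(1),'P',proj(F,P).round(1))
a=cv2.resize(S['image'][165:240,205:305],(800,600),interpolation=cv2.INTER_CUBIC)
b=cv2.resize(F['image'][165:220,340:410],(700,550),interpolation=cv2.INTER_CUBIC)
save(np.clip(a*1.5,0,255).astype(np.uint8),sys.argv[1]+'s.png');save(np.clip(b*1.5,0,255).astype(np.uint8),sys.argv[1]+'t.png')
E
python3 v.py e1
```

```text
t 13.4167 tcp [ 0.4838 -0.094   0.2226] tip [ 0.5256 -0.098   0.107 ] tip-P [-0.0124  0.0015  0.039 ] along n 0.041 lateral [0.0015 0.0002 0.0006]
tilt err units [ 0.012 -0.004  0.004] F [ 0.4  -0.15 -1.24] F.n -1.3 op 0.024280797163085534
to 40mm [-0.031 -0.01  -0.037] 10mm [ 0.224 -0.034 -0.741]
t 13.4167 tcp [ 0.4838 -0.094   0.2226] tip [ 0.5256 -0.098   0.107 ] tip-P [-0.0124  0.0015  0.039 ] along n 0.041 lateral [0.0015 0.0002 0.0006]
tilt err units [ 0.012 -0.004  0.004] F [ 0.4  -0.15 -1.24] F.n -1.3 op 0.024280797163085534
to 40mm [-0.031 -0.01  -0.037] 10mm [ 0.224 -0.034 -0.741]
tip scene [([198.5, 249.4], 0.47)]
tip top []
spot scene [([213.3, 252.6], 0.55)]
spot top [([197.8, 376.7], 0.82)]
scene: tip pred [249.1 199.9] P [251.1 213.3] top: tip [377.7 199. ] P [376.2 195.5]
```

View pics/e1s.png

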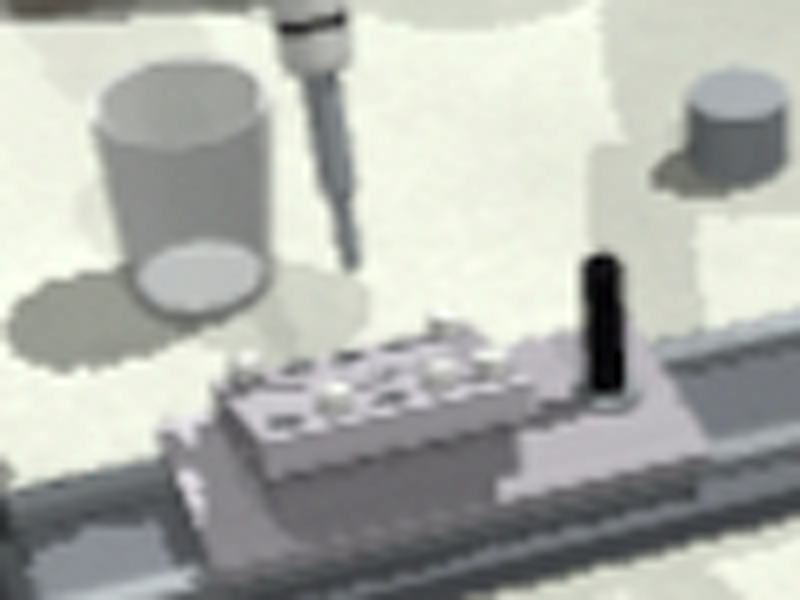

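The view shows the tip at crop (350,268), i.e. px (248.6,198.4), over the block, with the face centre near crop (367,383). Both match the projections. The cameras read about 4 mm high throughout, and the tip shows the same offset, so the two agree. From here I'll approach by measured position and force.

Call:
{"op": "apply_moves", "data": {
  "plan": [
    {"dx": 0.06, "dy": -0.01, "dz": -0.2, "wx": 0, "wy": 0, "wz": 0, "gripper": 1},
    {"dx": 0.06, "dy": -0.01, "dz": -0.2, "wx": 0, "wy": 0, "wz": 0, "gripper": 1},
    {"dx": 0.06, "dy": -0.01, "dz": -0.2, "wx": 0, "wy": 0, "wz": 0, "gripper": 1},
    {"dx": 0.04, "dy": 0, "dz": -0.12, "wx": 0, "wy": 0, "wz": 0, "gripper": 1},
    {"dx": 0, "dy": 0, "dz": 0, "wx": 0, "wy": 0, "wz": 0, "gripper": 1},
    {"dx": 0, "dy": 0, "dz": 0, "wx": 0, "wy": 0, "wz": 0, "gripper": 1}
  ]
}}

```text
t: 14.22
tcp_pos: [0.4925, -0.0963, 0.1935]
eef_rot: [2.116, 1.929, 0.338]
ft_force: [0.2, -1.2, -1.1]
opening: 0.0246
gripper_force: 59.8
```

```bash
cat > f.py <<'E'
from g import *
fs=[]
for i in range(12): imaging.grab_frame('scene'); fs.append(monitor.get_state()['ft_force'])
fs=np.array(fs); print('meanF',fs.mean(0).round(2),'n',(fs@n).mean().round(2),'+-',(fs@n).std().round(2))
st=monitor.get_state(); t2=st['tcp_pos']; d=t2+cv2.Rodrigues(st['eef_rot'])[0][:,2]*L-P; print('now along n',round(d@n,4),'lat',(d-n*(d@n)).round(4))
E
python3 f.py
python3 - <<'E'
import sys; sys.path.insert(0,'.')
from h import *
# refine tip & ring: net estimates in both cams, averaged
for k in('tip','spot'):
  for c in('scene','top'):
    v=[]
    for i in range(4):
      imaging.grab_frame(c); r=nets.place_of(c,k)
      if r: v.append(r[0]['pixel'])
    print(k,c,np.round(v,1).tolist())
E
```

```text
t 14.2167 tcp [ 0.4925 -0.0963  0.1935] tip [ 0.5343 -0.1004  0.0779] tip-P [-0.0037 -0.0009  0.0099] along n 0.0105 lateral [-0.0001 -0.0013  0.    ]
tilt err units [ 0.022 -0.002  0.008] F [ 0.2  -1.17 -1.1 ] F.n -1.14 op 0.02461405607222384
to 40mm [-0.25   0.049  0.692] 10mm [ 0.006  0.025 -0.012]
meanF [-0.11  0.11 -1.15] n -1.04 +- 0.39
now along n 0.0114 lat [ 0.0009 -0.0015  0.0004]
tip scene [[208.2, 249.4], [262.3, 332.8], [297.7, 158.4], [209.0, 252.7]]
tip top [[162.0, 229.3]]
spot scene [[212.2, 248.5], [211.7, 252.3], [210.4, 251.2], [212.3, 251.2]]
spot top [[197.1, 376.8], [199.3, 374.5], [198.1, 374.4], [198.7, 376.5]]
```

Call:
{"op": "apply_moves", "data": {
  "plan": [
    {"dx": 0.02, "dy": 0.01, "dz": -0.07, "wx": 0, "wy": 0, "wz": 0, "gripper": 1},
    {"dx": 0.02, "dy": 0.01, "dz": -0.07, "wx": 0, "wy": 0, "wz": 0, "gripper": 1},
    {"dx": 0.02, "dy": 0, "dz": -0.07, "wx": 0, "wy": 0, "wz": 0, "gripper": 1},
    {"dx": 0.02, "dy": 0, "dz": -0.07, "wx": 0, "wy": 0, "wz": 0, "gripper": 1},
    {"dx": 0, "dy": 0, "dz": 0, "wx": 0, "wy": 0, "wz": 0, "gripper": 1},
    {"dx": 0, "dy": 0, "dz": 0, "wx": 0, "wy": 0, "wz": 0, "gripper": 1}
  ]
}}

```text
t: 16.92
tcp_pos: [0.496, -0.0956, 0.183]
eef_rot: [2.115, 1.928, 0.338]
ft_force: [-0.4, 0.1, -0.8]
opening: 0.0246
gripper_force: 60.0
```

```bash
python3 f.py
```

```text
t 16.9167 tcp [ 0.496  -0.0956  0.183 ] tip [ 0.538  -0.0998  0.0674] tip-P [-0.     -0.0003 -0.0006] along n -0.0005 lateral [-0.0002 -0.0003 -0.0001]
tilt err units [0.026 0.011 0.009] F [-0.38  0.08 -0.77] F.n -0.59 op 0.024609208947208066
to 40mm [-0.337  0.031  0.955] 10mm [-0.082  0.007  0.25 ]
meanF [-0.96 -0.04 -0.39] n -0.04 +- 0.48
now along n -0.0002 lat [ 0.0001 -0.0003  0.    ]
```

Call:
{"op": "apply_moves", "data": {
  "plan": [
    {"dx": 0.02, "dy": 0, "dz": -0.055, "wx": 0, "wy": 0, "wz": 0, "gripper": 1},
    {"dx": 0.02, "dy": 0, "dz": -0.055, "wx": 0, "wy": 0, "wz": 0, "gripper": 1},
    {"dx": 0.02, "dy": 0, "dz": -0.055, "wx": 0, "wy": 0, "wz": 0, "gripper": 1},
    {"dx": 0, "dy": 0, "dz": 0, "wx": 0, "wy": 0, "wz": 0, "gripper": 1},
    {"dx": 0, "dy": 0, "dz": 0, "wx": 0, "wy": 0, "wz": 0, "gripper": 1}
  ]
}}

```text
t: 17.93
tcp_pos: [0.4987, -0.0957, 0.1768]
eef_rot: [2.114, 1.928, 0.339]
ft_force: [-1.0, 0.4, 1.6]
opening: 0.0248
gripper_force: 60.0
```

```bash
python3 f.py; python3 m.py
```

```text
t 17.9333 tcp [ 0.4987 -0.0957  0.1768] tip [ 0.5407 -0.0999  0.0613] tip-P [ 0.0027 -0.0004 -0.0067] along n -0.0073 lateral [ 0.0003 -0.0002  0.0001]
tilt err units [0.029 0.02  0.01 ] F [-1.02  0.36  1.61] F.n 1.87 op 0.02482241456669056
to 40mm [-0.404  0.033  1.11 ] 10mm [-0.148  0.01   0.406]
meanF [-1.04 -0.27  1.58] n 1.83 +- 0.47
now along n -0.0072 lat [ 0.0002 -0.0001  0.0001]
18.6333 [ 0.4986 -0.0957  0.1768] [-0.13  0.28  1.44]
post scene [194.9, 280.4] [ 0.5279 -0.0009  0.096 ] 0.78
post top [195.1, 351.4] [ 0.5384 -0.0174  0.096 ] 0.73
spot scene [209.8, 252.0] [ 0.5226 -0.0908  0.068 ] 0.69
spot top [194.9, 375.7] [ 0.54  -0.098  0.068] 0.87
station scene [212.4, 246.5] [ 0.4733 -0.0927  0.028 ] 0.56
station top [215.4, 373.5] [ 0.4742 -0.0962  0.028 ] 0.76
```

```bash
python3 -c "
from workcell import arm
print(arm.job_done())"
```

```text
the job is handed in; nothing more can be done
None
```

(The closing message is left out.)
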